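# Stack the slip clutch: separator plate, then toothed disc

### The job

Put the next two plates on the lathe's slip clutch: first lower the steel separator plate over the hub so that its two outward tabs slide down the slots of the drum onto the hub's cork flange, then fit the brown cork-faced disc on top of it, turning it under light pressure until its inward teeth find the hub's splines and it slides fully home. Press gently, never force a plate: both must end lying flat and fully down, let go, with the separator below the disc. Leave every other thing where it is.

Things in the scene. Friction and masses are not known exactly. Their poses are not given: they have to be found in the camera images.
- clutch: the lathe's slip clutch, fixed, its axis upright (z); origin under the middle of its wooden block, on the shelf top. Heights in mm over the origin. Block 140 (x) by 110 (y), 18 high; dark cast drum on it, 92 across, floor top at 26. On its +x and -x sides the drum is open above 26: room for a gripper closing along x, turned up to about 35 degrees either way. Hub in the middle
- slot_left (a point): mouth of the drum slot at the clutch's +y, 39 from the axis, 72 high. Axes as the clutch. The slot lies between two upright drum fingers, each 10 by 10, 34 to 44 from the axis, tops at 72, standing on the drum floor; it is 14.6 wide, centred on the clutch's y axis, and open at the top
- slot_right (a point): mouth of the like slot at the clutch's -y
- flange (a point): on the axis, on top of the hub's cork-faced flange (56 across), 48 over the shelf: the separator lies on it. Axes as the clutch
- spline_end (a point): on the axis at the upper end of the hub's six splines (6 wide, 32 over their tips, on a core 25 across), 70 over the shelf; they run down to the flange. Above: nose tapering from 25 to 18 (height 76), 10 mm stud up to 96. The hub turns stiffly (0.25 N m). Its spline angle varies, does NOT follow this point's or the clutch's yaw and is not measured; it repeats every 60 degrees
- separator_mid (a point): centre (half-way up) of the loose steel separator plate, lying on a pine blank (48 across, 25 high, fixed): ring 60 across, 6 thick, plain bore 37, two outward tabs 12 wide along its own +y and -y, 86 over their ends; rim flat where it faces its own x, the best grip. 0.07 to 0.13 kg. Fitted: a tab in each drum slot (1.3 play each side; either tab in either slot), underside on the flange
- disc_mid (a point): centre (half-way up) of the loose cork-faced brown disc, on a like blank: ring 64 across, 7 thick, six inward teeth 5.6 wide, 28 over their tips, one on its own +x; grip across the rim at any angle. 0.05 to 0.11 kg. Teeth go between the splines (6 degrees, 1.5 mm play), underside 54 over the shelf when home; off the splines the teeth rest on them, underside at about 69
- separator: the same plate, origin under its centre; hard parts: 3 to 8 N of press is plenty, 35 N between plate and clutch would damage it
- disc: the same disc, origin under its centre; 3 to 8 N of press is plenty, 35 N against the clutch or the separator would damage it
- tama_mid (a point): centre of the yellow lacquered ball, 60 across, on a walnut ring (leave)
- horn_disk_mid (a point): centre of the horn polishing disk, 80 across, 18 high (leave)
- jar_mid (a point): centre of the squat stoneware jar with lid, 96 across, 83 high (leave)
- pressure_plate_mid (a point): dark cast pressure plate of the clutch with three springs, 68 across, 86 over its tabs, 25 high, point 4.5 above its underside (leave)
- nut_mid (a point): centre of the clutch's brass nut, 30 across, 12 high (leave)
- spanner_mid (a point): middle of a steel spanner lying flat, 170 long (leave)
- ken1_mid (a point): middle of an unfinished pine ken spike, 162 long, upright in the walnut stand (leave)
- ken2_mid (a point): as ken1
- ken3_mid (a point): as ken1
Things that resemble listed ones, but are neither listed nor needed, are in the scene too. Leave any orange or turquoise look-alike of the separator alone.

How it is judged:
By the outcome, as a careful person would: the job done as asked, in the order asked, and still so for the second after the job is handed in, with the robot touching nothing.
It also fails if it takes over 61 s, if anything falls off the work surface, if the arm or the gripper's body presses on something with over 40 N, if the wrist force passes 120 N, or if a joint passes its speed limit or range.

### The arm

A 6-joint arm with a two-finger parallel gripper is mounted at the origin on the work surface. World frame = base frame: x ahead of the robot, y to its left, z up, the work surface at z = 0. Lengths are in m, angles in rad, forces in N, time in s.
With the tool pointing down it reaches from about 0.375 to 0.9 m from the base axis. Payload 3.1 kg.
Tool frame: the origin (TCP) lies at the centre of the arm's flange, where the gripper is bolted on; the fingertips stand 173 mm ahead of it and the grasp point (between the pads) lies 155 mm ahead of it; z points along the fingers, x is the direction in which the jaws open and shut, and the axes are right-handed (so a half turn about z gives the same grasp; the last joint's range is limited). The gripper opens to 85 mm and grips with 20 to 120 N. Pads are 22 mm wide; open, the fingers measure 114 mm over their backs; the gripper's body (76 mm by 85 mm) begins 54 mm behind the grasp point. The pads swing forward as they close: fully open they stand 13 mm farther back than shut.
Start: joints at [-1.286, 0.527, 1.433, -0, 1.181, -0.178], TCP at [0.28, -0.559, 0.405] pointing down, gripper open.
Joint ranges: [-3.08, 3.08], [-0.75, 2.2], [0.22, 2.44], [-1.43, 4.57], [0, 2.65], [-2.85, 2.85]. Speed limits (rad/s): [2.79, 2.79, 3.14, 3.14, 3.14, 3.14].

### API

Orientations are given as a unit quaternion [x, y, z, w].
In Python, from station import manip gives the robot as it stands.
- The arm moves only by the shell command python3 -m jog 'ROWS' [OPENING] [FORCE]. ROWS is JSON, a list that holds one entry, the list of rows, each a list of 4 numbers: the shift along the world's x, y, z in mm, then the turn about the world's z in degrees. A call has exactly 8 rows; each row shifts and turns the commanded pose from where the row before left it; what a row does not reach is not made up. A row lasts 1/8 s, in which the tool goes at most 62.5 mm and 10.7 degrees, less where a joint would pass 70% of its speed; a pose out of reach is approached as far as the arm can. A call is refused whole if a number of a shift passes 62.5 or a number of a turn 10.7, either way. A call with a gripper value outside its range is refused whole. OPENING is the opening in per cent of the stroke, from 0 (shut) to 100 (fully open), set as the call begins (- or left out, the last holds). The fingers move at their own pace and stop on an object; FORCE is the grip in N (left out, the last holds). Time passes only in rows, so rows that do not move let the fingers close, or fill a call up. It gives the time, the measured TCP pose, the force and the opening at its end, in the units of the state.
- manip.sense(): the state, without advancing time (a new reading comes with each control period).
- manip.snapshot(name): name is "scene" or "side" or "wrist"; returns the picture (384x512x3 uint8, red, green, blue); there is no depth.
- manip.camera_info(name): a dict with "fx", "fy", "cx", "cy" (pixels), "R" (3x3) and "t" (3): a world point X has camera coordinates R X + t. Camera axes: x right, y down, z forward; pixel columns grow to the right and rows downward; lengths in m; the calibration is good to about 2 mm. A picture is of the moment at which its call begins: read the wrist's pose just before it. camera_info takes no time and is no camera call; for the wrist camera it gives the pose at the moment of the call.
- manip.sign_off(): hands the job in, once; it reports no verdict.
The state is a dict: "t": time; "q": joint angles; "qd": joint speeds; "tau": joint torques, N m; "tcp_pos": TCP position; "tool_rot": TCP orientation; "force": force on the tool from outside, world axes, zero at the start; "ft_torque": the same for the moment, N m; "finger_gap": opening from 0.0 (shut) to 1.0 (fully open).
Only numpy, scipy, OpenCV 4.12 (cv2) and the standard library are available. Lean on these libraries where they do the work, as an engineer would, in place of code of your own. Each camera call takes 0.05 s, during which the arm holds its last target. There are 200 camera calls.

## Working session

There is one attempt and no reset: what is moved stays moved. The work goes in short steps, Python scripts to look and compute and a shell command to move; the robot and the scene stay as the last step left them, time stands still between calls to the robot, and variables do not carry over. Pictures are saved under pics/ and viewed, about 8 in all and at most 12, crops included, and the job is handed in when it is done.

```bash
ls; mkdir -p pics
python3 - <<'E'
from station import manip
import cv2,numpy as np
s=manip.sense();print({k:np.round(v,3).tolist() for k,v in s.items()})
a=[manip.snapshot(n) for n in("scene","side")]
for n,i in zip(("scene","side"),a):
    cv2.imwrite(f"pics/{n}0.png",cv2.resize(i[:,:,::-1],(800,600),interpolation=cv2.INTER_CUBIC))
    c=manip.camera_info(n);R=np.array(c["R"]);print(n,c["fx"],c["cx"],c["cy"],"pos",-R.T@np.array(c["t"]),"fwd",R[2])
E
```

```text
pics
{'t': 0.0, 'q': [-1.285, 0.528, 1.434, -0.0, 1.181, -0.178], 'qd': [-0.001, -0.001, 0.001, -0.001, 0.0, -0.0], 'tau': [0.001, -44.234, -17.803, -0.0, 0.008, -0.0], 'tcp_pos': [0.28, -0.559, 0.404], 'tool_rot': [0.851, -0.526, -0.001, -0.001], 'force': [-0.519, 0.052, -0.525], 'ft_torque': [-0.011, 0.059, 0.022], 'finger_gap': 1.003}
scene 489.31424486841803 253.9782191677819 191.2286290926791 pos [ 1.26344864 -0.00978011  1.23579431] fwd [-0.51095133  0.00155213 -0.85960824]
side 369.8037826814898 253.61357284776165 191.24681829738603 pos [0.18887679 0.72054731 0.84513969] fwd [ 0.33931696 -0.64798113 -0.68189768]
```

View pics/scene0.png

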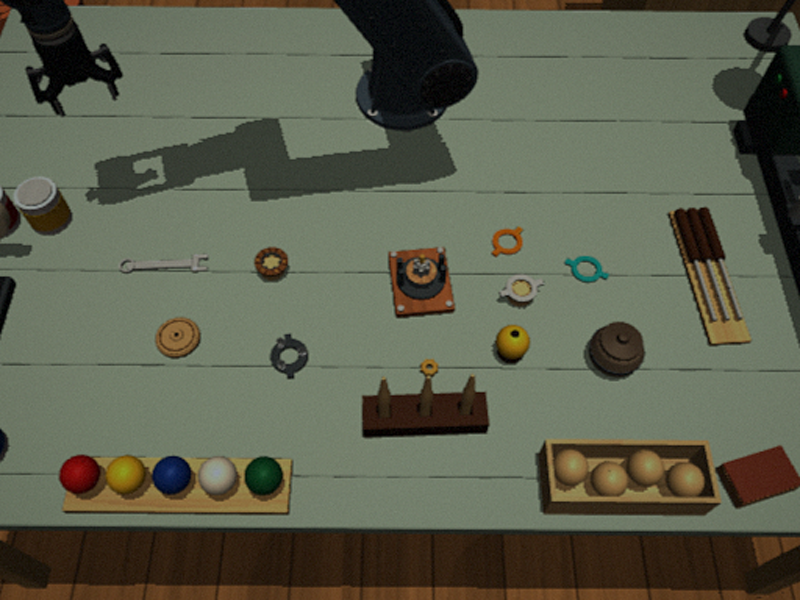

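View pics/side0.png

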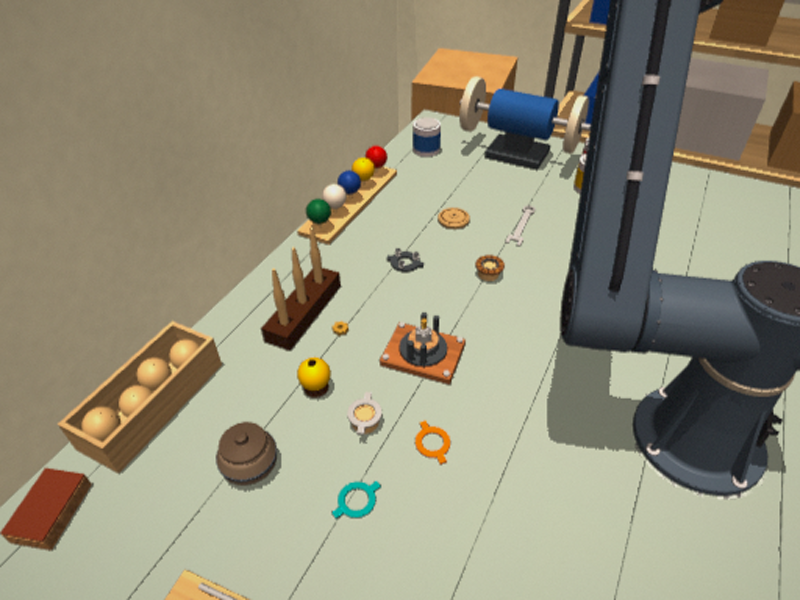

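The scene view shows the separator as the silver ring at (521,289); the orange ring (508,241), the turquoise ring (586,268) and the dark pressure plate (289,356) could be taken for it. The toothed brown disc is at (271,263), and the horn disk (178,337) could be taken for it. The clutch is at (421,275). By the description I choose the silver ring on its blank and the toothed brown ring. I'll check both in a close crop.

```bash
cat > h.py <<'E'
from station import manip
import cv2,numpy as np
def ray(c,u,v,z):
    R=np.array(c["R"]);o=-R.T@np.array(c["t"])
    d=R.T@np.array([(u-c["cx"])/c["fx"],(v-c["cy"])/c["fy"],1]);return o+d*(z-o[2])/d[2]
def proj(c,X):
    p=np.array(c["R"])@np.array(X)+np.array(c["t"]);return c["fx"]*p[0]/p[2]+c["cx"],c["fy"]*p[1]/p[2]+c["cy"]
def rect(im,c,x0,y0,z,half,px):
    "orthographic top view of plane z: up=+x, left=+y"
    W=np.float32([[x0+half,y0+half],[x0+half,y0-half],[x0-half,y0-half],[x0-half,y0+half]])
    P=np.float32([proj(c,[*w,z]) for w in W]);D=np.float32([[0,0],[px,0],[px,px],[0,px]])
    return cv2.warpPerspective(im,cv2.getPerspectiveTransform(P,D),(px,px),flags=cv2.INTER_CUBIC)
E
python3 - <<'E'
from h import *
c=manip.camera_info("scene");f=.64
for n,u,v,z in(("sep",521,289,.028),("disc",271,263,.028),("clutch",421,285,.026)):print(n,ray(c,u*f,v*f,z))
c2=manip.camera_info("side")
for n,u,v,z in(("sep",365,413,.028),("disc",490,266,.028),("clutch",423,347,.026)):print(n,ray(c2,u*f,v*f,z))
a=cv2.imread("pics/scene0.png");im=manip.snapshot("scene")[:,:,::-1]
w=manip.camera_info("wrist");R=np.array(w["R"]);print(w["fx"],-R.T@np.array(w["t"]),R)
cv2.imwrite("pics/crop0.png",np.hstack([cv2.resize(im[int(v*f)-30:int(v*f)+30,int(u*f)-25:int(u*f)+25],(250,300),interpolation=cv2.INTER_CUBIC) for u,v in((521,280),(271,263),(421,275))]))
E
```

```text
sep [0.52214992 0.22242853 0.028     ]
disc [ 0.4692466  -0.24572004  0.028     ]
clutch [0.51403881 0.03717295 0.026     ]
sep [0.51318893 0.22320968 0.028     ]
disc [ 0.45864892 -0.24192231  0.028     ]
clutch [0.48957186 0.03954347 0.026     ]
323.26645182355395 [ 0.35171184 -0.52193192  0.37297468] [[ 0.44703533 -0.89451427 -0.00190653]
 [-0.84820845 -0.42456885  0.31667604]
 [-0.28408069 -0.13994824 -0.94853184]]
```

View pics/crop0.png

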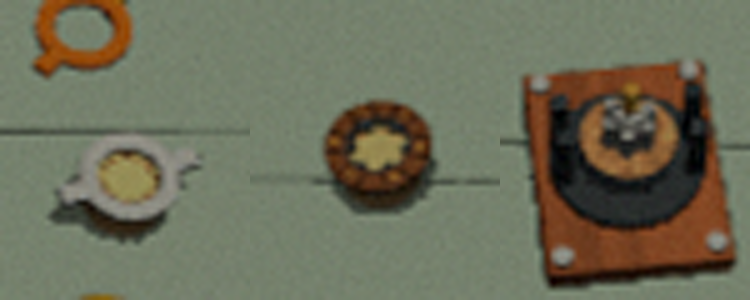

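Confirmed: the silver two-tab ring lies on a blank, the six-toothed brown ring lies on a blank, and the clutch has its two drum fingers pairs at ±y. Next I move to close wrist views, disc first since it is on the way.

```bash
cat > snap.py <<'E'
import sys
from h import *
n,x,y,z=sys.argv[1],*map(float,sys.argv[2:5]);half=float(sys.argv[5])
c=manip.camera_info("wrist");im=manip.snapshot("wrist")[:,:,::-1]
np.savez(f"pics/{n}.npz",im=im,**{k:np.array(v) for k,v in c.items()})
cv2.imwrite(f"pics/{n}.png",cv2.hconcat([rect(im,c,x,y,z,half,400),cv2.resize(im,(400,300)) .copy() if 0 else cv2.copyMakeBorder(cv2.resize(im,(400,300)),50,50,0,0,0)]))
E
python3 -m jog '[[[27,45,-11,9],[27,45,-11,9],[27,45,-11,9],[27,45,-11,9],[26,45,-11,9],[26,45,-10,9],[25,46,-10,9],[0,0,0,0]]]' 100 40
python3 snap.py w_disc .465 -.243 .032 .05
python3 -m jog '[[[6,58,0,0],[6,58,0,0],[6,58,0,0],[6,58,0,0],[11,50,0,0],[0,0,0,0],[0,0,0,0],[0,0,0,0]]]'
python3 snap.py w_clutch .50 .038 .048 .07
python3 -m jog '[[[4,62,0,0],[4,62,0,0],[10,61,0,0],[0,0,0,0],[0,0,0,0],[0,0,0,0],[0,0,0,0],[0,0,0,0]]]'
python3 snap.py w_sep .518 .223 .031 .05
```

```text
t: 1.15
tcp_pos: [0.4652, -0.2395, 0.3287]
tool_rot: [1.0, -0.001, -0.001, -0.001]
force: [0.0, -0.4, -1.3]
finger_gap: 0.998
t: 2.2
tcp_pos: [0.4998, 0.0372, 0.3298]
tool_rot: [1.0, -0.005, 0.0, 0.0]
force: [-0.5, -0.6, -0.0]
finger_gap: 1.001
t: 3.25
tcp_pos: [0.5178, 0.2231, 0.3298]
tool_rot: [1.0, -0.005, -0.0, 0.0]
force: [0.2, 0.9, -0.7]
finger_gap: 1.002
```

Run:
```python
from h import *
L=[]
for n,x,y,z,h in(("w_disc",.465,-.243,.032,.05),("w_clutch",.5,.038,.048,.08),("w_sep",.518,.223,.031,.05)):
    d=np.load(f"pics/{n}.npz");c={k:d[k] for k in d.files};L.append(rect(c["im"],c,x,y,z,h,400))
d=np.load("pics/w_clutch.npz");c={k:d[k] for k in d.files};L.append(rect(c["im"],c,.5,.038,.07,.03,400))
a=cv2.vconcat([cv2.hconcat(L[:2]),cv2.hconcat(L[2:])]);cv2.imwrite("pics/tops.png",cv2.resize(a,(600,600)))
```

```text
(no output)
```

View pics/tops.png

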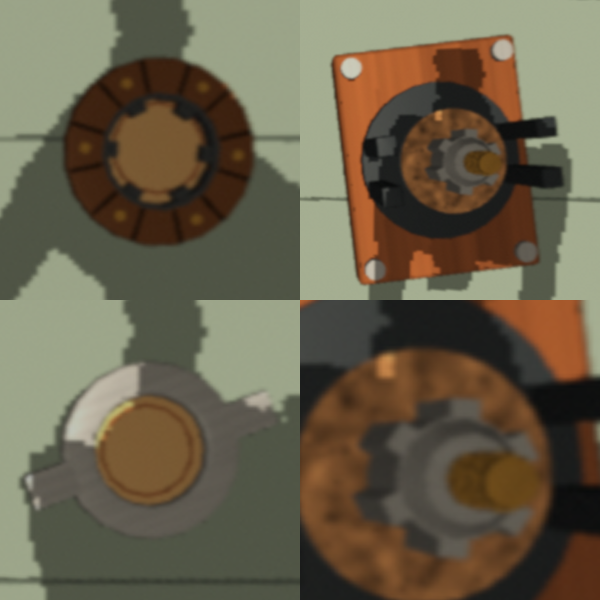

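The top views show the disc centre near (158,151) in the upper-left panel, with a tooth pointing about ±y. The clutch is yawed about +6.5°, the separator tab axis is yawed about +17°, and the splines are clearly seen. Next I fit model contours to get sub-mm poses.

```bash
cat > fit.py <<'E'
from h import *
from scipy.optimize import differential_evolution as DE
from scipy.ndimage import map_coordinates
def load(n):
    d=np.load(f"pics/{n}.npz");return {k:d[k] for k in d.files}
def poly(P,step=.5):
    P=np.array(P,float);o=[]
    for a,b in zip(P,np.roll(P,-1,0)):
        k=max(2,int(np.hypot(*(b-a))/step));o.append(a+(b-a)*np.linspace(0,1,k,endpoint=False)[:,None])
    return np.vstack(o)
def arc(r,a,b):
    t=np.radians(np.arange(a,b,1.));return np.c_[r*np.cos(t),r*np.sin(t)]
def fit(c,parts,x0,y0,w,a0,aw,name):
    "parts: (mm contour pts, z); maximise mean normal gradient"
    im=cv2.GaussianBlur(c["im"].astype(np.float32),(0,0),.8)
    def cost(p):
        C,S=np.cos(p[2]),np.sin(p[2]);tot=[]
        for M,z in parts:
            Q=M/1000@np.array([[C,S],[-S,C]])+p[:2]
            X=np.c_[Q,np.full(len(Q),z)]@c["R"].T+c["t"]
            U=np.c_[c["fx"]*X[:,0]/X[:,2]+c["cx"],c["fy"]*X[:,1]/X[:,2]+c["cy"]]
            T=np.roll(U,-1,0)-np.roll(U,1,0);N=np.c_[-T[:,1],T[:,0]]/(np.linalg.norm(T,axis=1)[:,None]+1e-9)
            g=0
            for ch in range(3):
                s=[map_coordinates(im[:,:,ch],[(U+k*N)[:,1],(U+k*N)[:,0]],order=1,mode="nearest") for k in(-1,1)]
                g=g+abs(s[1]-s[0])
            tot.append(np.minimum(g,60))
        return -np.concatenate(tot).mean()
    b=[(x0-w,x0+w),(y0-w,y0+w),(a0-aw,a0+aw)]
    r=DE(cost,b,seed=1,popsize=20,tol=1e-6,maxiter=120)
    print(name,"x %.1f y %.1f mm yaw %.2f deg score %.1f"%(*(r.x[:2]*1000),np.degrees(r.x[2]),-r.fun));return r.x
circ=lambda r:arc(r,0,360)
def sep_out():
    # ring R30 with flats unknown -> use only rim arcs and tabs
    a=np.degrees(np.arcsin(6/30)); h=np.sqrt(30**2-36)
    tab=lambda s:np.array([s*np.array([6,y]) for y in np.arange(h,43,.5)]+[s*np.array([x,43]) for x in np.arange(6,-6,-.5)]+[s*np.array([-6,y]) for y in np.arange(43,h,-.5)])
    return [tab(1),tab(-1),arc(30,35,78),arc(30,102,145),arc(30,215,258),arc(30,282,325)]
def spline(rt,rc,w):
    P=[]
    for k in range(6):
        t=np.radians(60*k);C,S=np.cos(t),np.sin(t);h=w/2
        for x,y in((np.sqrt(rc*rc-h*h),-h),(np.sqrt(rt*rt-h*h),-h),(np.sqrt(rt*rt-h*h),h),(np.sqrt(rc*rc-h*h),h)):P.append([x*C-y*S,x*S+y*C])
    return poly(P,.3)
E
python3 - <<'E'
from fit import *
D=np.radians
s=load("w_sep");fit(s,[(m,.031) for m in sep_out()],.518,.223,.008,D(17),D(10),"sep")
fit(s,[(circ(18.5),.031)],.518,.223,.008,0,.01,"sep bore")
d=load("w_disc");fit(d,[(circ(32),.032)],.465,-.2455,.006,0,.01,"disc rim")
fit(d,[(circ(32),.032),(spline(14,18.5,5.6),.032)],.465,-.2455,.006,D(30),D(30),"disc teeth")
c=load("w_clutch");fit(c,[(poly([[70,55],[-70,55],[-70,-55],[70,-55]]),.018)],.5,.038,.012,D(6),D(6),"block")
fit(c,[(circ(28),.048)],.5,.038,.012,0,.01,"flange")
fit(c,[(circ(46),.026)],.5,.038,.012,0,.01,"drum")
fit(c,[(spline(16,12.5,6),.070)],.5,.038,.012,D(30),D(30),"spline")
fit(c,[(poly(np.array([[sx*7.3,sy*34],[sx*17.3,sy*34],[sx*17.3,sy*44],[sx*7.3,sy*44]])),.072) for sx in(1,-1) for sy in (1,-1)],.5,.038,.012,D(6),D(6),"fingers")
E
```

```text
sep x 518.1 y 222.0 mm yaw 19.60 deg score 33.1
sep bore x 518.7 y 223.8 mm yaw 0.51 deg score 39.5
disc rim x 464.6 y -245.7 mm yaw -0.34 deg score 60.0
disc teeth x 464.6 y -245.3 mm yaw 27.47 deg score 49.1
block x 494.8 y 37.0 mm yaw 6.67 deg score 54.8
flange x 494.3 y 36.4 mm yaw -0.35 deg score 58.3
drum x 494.7 y 36.7 mm yaw 0.20 deg score 48.9
spline x 494.3 y 36.3 mm yaw 55.18 deg score 38.3
fingers x 494.8 y 36.5 mm yaw 6.97 deg score 40.6
```

Run:
```python
from fit import *
s=load("w_sep");D=np.radians
parts=[(m,.031) for m in sep_out()]
fit(s,parts+[(circ(18.5),.031)],.518,.223,.006,D(17),D(8),"both")
fit(s,parts[2:]+[(circ(18.5),.031)],.518,.223,.006,D(17),D(8),"rim+bore")
def draw(c,x,y,z,h,px,P):
    a=rect(c["im"],c,x,y,z,h,px)
    for m,cx,cy,yaw in P:
        t=D(yaw);Q=m/1000@np.array([[np.cos(t),np.sin(t)],[-np.sin(t),np.cos(t)]])
        for X,Y in Q: 
            u=int(px/2-(cy+Y-y)/(2*h)*px);v=int(px/2-(cx+X-x)/(2*h)*px)
            if 0<=u<px and 0<=v<px:a[v,u]=(0,0,255)
    return a
A=draw(s,.518,.2225,.031,.05,400,[(m[0],.5181,.222,19.6) for m in parts])
B=draw(load("w_clutch"),.4945,.0365,.07,.02,400,[(spline(16,12.5,6),.4943,.0363,55.2)])
cv2.imwrite("pics/ov.png",cv2.hconcat([A,B]))
```

```text
both x 517.9 y 222.0 mm yaw 19.61 deg score 35.8
rim+bore x 517.9 y 221.9 mm yaw 11.99 deg score 36.9
```

View pics/ov.png

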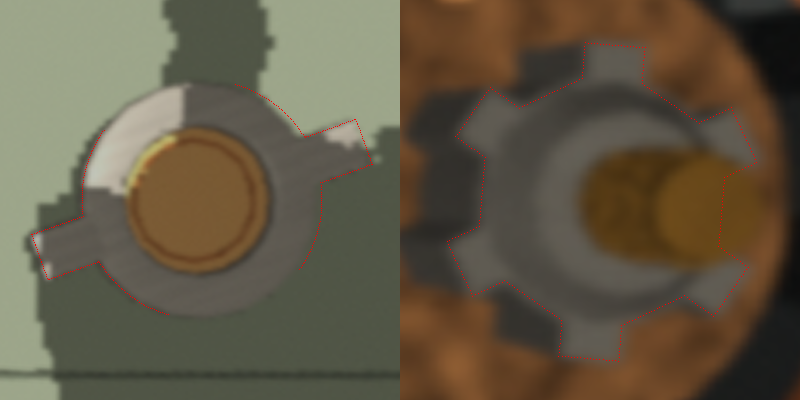

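Both overlays fit: separator at (518.0, 222.0) mm, yaw 19.6°; splines at 55.2°; clutch at (494.6, 36.6), yaw 6.7°. Next I grasp the separator.

```bash
python3 -m jog '[[[0,-1,-20,10.1],[0,0,-40,10.1],[0,0,-35,0],[0,0,-25,0],[0,0,-15,0],[0,0,-12,0],[0,0,0,0],[0,0,0,0]]]' 100 40; python3 -m jog '[[[0,0,0,0],[0,0,0,0],[0,0,0,0],[0,0,0,0],[0,0,0,0],[0,0,0,0],[0,0,0,0],[0,0,0,0]]]' 45 40
python3 -c "
from station import manip;import numpy as np
s=manip.sense();x,y=s['tool_rot'][:2];print(s['tcp_pos'],2*np.degrees(np.arctan2(y,x)))"
```

```text
t: 4.3
tcp_pos: [0.518, 0.2232, 0.1834]
tool_rot: [0.985, 0.172, 0.001, -0.0]
force: [-0.2, -0.4, 0.3]
finger_gap: 0.999
t: 5.3
tcp_pos: [0.5178, 0.2231, 0.1837]
tool_rot: [0.985, 0.172, 0.001, -0.0]
force: [-1.4, -0.5, 6.1]
finger_gap: 0.671
[0.51783216 0.22314572 0.18371835] 19.77885488044248
```

```bash
python3 -m jog '[[[0,0,45,0],[0,0,50,0],[-6,-45,0,-6.5],[-6,-45,0,-6.5],[-6,-45,0,0],[-5,-50,0,0],[0,0,0,0],[0,0,0,0]]]'
cat > held.py <<'E'
import sys
from fit import *
s=manip.sense();x,y=s['tool_rot'][:2];a=2*np.arctan2(y,x);c=manip.camera_info("wrist");c["im"]=manip.snapshot("wrist")[:,:,::-1]
c={k:np.array(v) for k,v in c.items()};np.savez(f"pics/{sys.argv[1]}.npz",**c)
p=s["tcp_pos"];print("tcp",np.round(p*1000 if hasattr(p,'shape') else np.array(p)*1000,1),"yaw",np.degrees(a))
cv2.imwrite(f"pics/{sys.argv[1]}.png",c["im"])
E
python3 held.py h1
python3 - <<'E'
from fit import *
c=load("h1");s=manip.sense();p=s["tcp_pos"];a=2*np.arctan2(s["tool_rot"][1],s["tool_rot"][0])
for dz in (.152,.155):
  z=p[2]-dz
  fit(c,[(m,z) for m in sep_out()[:2]]+[(circ(18.5),z)],p[0],p[1],.005,a,np.radians(5),"held %.3f"%dz)
E
```

```text
t: 6.3
tcp_pos: [0.4945, 0.0381, 0.2776]
tool_rot: [0.998, 0.059, -0.0, -0.0]
force: [-0.3, 0.1, -1.4]
finger_gap: 0.668
tcp [494.5  38.1 277.6] yaw 6.720481254993233
held 0.152 x 493.7 y 37.9 mm yaw 6.33 deg score 54.1
held 0.155 x 493.6 y 36.2 mm yaw 6.37 deg score 52.1
```

View pics/h1.png

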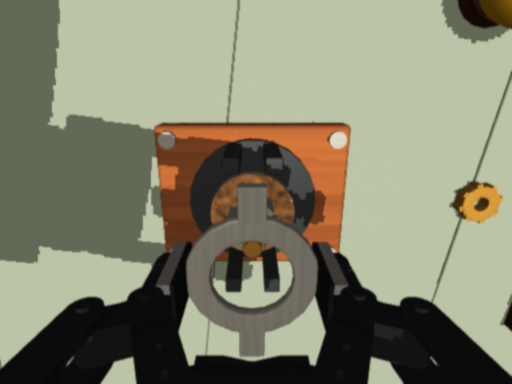

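The held view shows the plate level in the jaws with its tab at (252,200), below the −y drum fingers at (232,155)/(272,155). Next I fit the clutch in the same picture for relative alignment.

Run:
```python
from fit import *
c=load("h1");D=np.radians
blk=poly([[70,55],[-70,55],[-70,-55],[70,-55]])
b=blk[(blk[:,1]<0)]
fr=[poly(np.array([[sx*7.3,sy*34],[sx*17.3,sy*34],[sx*17.3,sy*44],[sx*7.3,sy*44]])) for sx in(1,-1) for sy in (-1,)]
fit(c,[(b,.018)],.4945,.0365,.005,D(6.7),D(3),"block")
fit(c,[(b,.018),(arc(46,180,360),.026)],.4945,.0365,.005,D(6.7),D(3),"block+drum")
fit(c,[(m,.072) for m in fr],.4945,.0365,.005,D(6.7),D(3),"fingers")
for dz in(.149,.1515,.153,.156):
  z=.2776-dz; fit(c,[(m,z) for m in sep_out()[:2]]+[(circ(18.5),z)],.4945,.0375,.005,D(6.7),D(4),"held %.4f"%dz)
```

```text
block x 494.3 y 37.9 mm yaw 7.24 deg score 36.3
block+drum x 494.3 y 37.6 mm yaw 7.34 deg score 34.2
fingers x 494.8 y 36.2 mm yaw 6.71 deg score 53.7
held 0.1490 x 493.4 y 40.2 mm yaw 6.11 deg score 52.2
held 0.1515 x 493.5 y 38.8 mm yaw 6.25 deg score 54.1
held 0.1530 x 493.7 y 37.5 mm yaw 6.40 deg score 54.7
held 0.1560 x 493.5 y 35.6 mm yaw 6.51 deg score 49.3
```

```bash
python3 -m jog '[[[0.5,-0.7,-15,0],[0,0,-15,0],[0,0,-8,0],[0,0,-4,0],[0,0,0,0],[0,0,-3,0],[0,0,-3,0],[0,0,0,0]]]'; python3 held.py h2;  python3 -c "
from fit import *;D=np.radians;c=load('h2');p=manip.sense()['tcp_pos'];z=p[2]-.153
fit(c,[(m,z) for m in sep_out()[:2]]+[(circ(18.5),z)],p[0],p[1],.004,D(6.7),D(4),'held')"
```

```text
t: 7.35
tcp_pos: [0.4951, 0.0373, 0.2297]
tool_rot: [0.998, 0.059, -0.0, -0.0]
force: [-0.0, 0.3, -1.1]
finger_gap: 0.67
tcp [495.1  37.3 229.7] yaw 6.768091102051935
held x 494.6 y 36.9 mm yaw 7.11 deg score 51.7
```

View pics/h2.png

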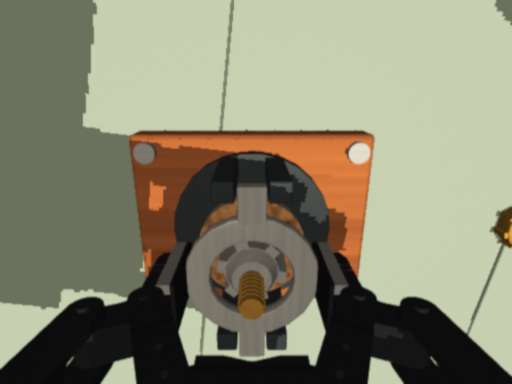

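The tab at (252,195) sits midway between the fingers, and the stud is centred in the bore. I continue down.

```bash
python3 -m jog '[[[0,0,-2,0],[0,0,-2,0],[0,0,-2,0],[0,0,-2,0],[0,0,-2,0],[0,0,-2,0],[0,0,0,0],[0,0,0,0]]]'
```

```text
t: 8.4
tcp_pos: [0.4951, 0.0374, 0.2177]
tool_rot: [0.998, 0.059, 0.0, -0.0]
force: [-0.4, -1.2, -0.3]
finger_gap: 0.667
```

```bash
python3 -m jog '[[[0,0,-2,0],[0,0,-2,0],[0,0,-2,0],[0,0,-1.5,0],[0,0,-1,0],[0,0,-0.5,0],[0,0,0,0],[0,0,0,0]]]'
```

```text
t: 9.4
tcp_pos: [0.4951, 0.0374, 0.2087]
tool_rot: [0.998, 0.059, 0.0, 0.0]
force: [0.4, -0.1, -1.6]
finger_gap: 0.668
```

```bash
python3 -m jog '[[[0,0,-0.5,0],[0,0,-0.5,0],[0,0,-0.4,0],[0,0,-0.3,0],[0,0,0,0],[0,0,0,0],[0,0,0,0],[0,0,0,0]]]'
```

```text
t: 10.4
tcp_pos: [0.4951, 0.0374, 0.207]
tool_rot: [0.998, 0.059, -0.0, 0.0]
force: [0.1, 0.0, -1.2]
finger_gap: 0.673
```

```bash
python3 -m jog '[[[0,0,-0.3,0],[0,0,-0.3,0],[0,0,-0.3,0],[0,0,0,0],[0,0,0,0],[0,0,0,0],[0,0,0,0],[0,0,0,0]]]'; python3 -m jog '[[[0,0,-0.3,0],[0,0,-0.3,0],[0,0,0,0],[0,0,0,0],[0,0,0,0],[0,0,0,0],[0,0,0,0],[0,0,0,0]]]'
```

```text
t: 11.4
tcp_pos: [0.4951, 0.0374, 0.2067]
tool_rot: [0.998, 0.059, 0.0, 0.0]
force: [0.2, -0.2, 6.0]
finger_gap: 0.667
t: 12.4
tcp_pos: [0.495, 0.0374, 0.2066]
tool_rot: [0.998, 0.059, 0.0, 0.0]
force: [-2.5, 0.1, 10.6]
finger_gap: 0.667
```

Contact is at the expected height (underside ≈ 48 mm). Release, rise and look.

```bash
python3 -m jog '[[[0,0,0,0],[0,0,0,0],[0,0,0,0],[0,0,0,0],[0,0,0,0],[0,0,20,0],[0,0,45,0],[0,0,55,0]]]' 100; python3 held.py h3
python3 - <<'E'
from fit import *;D=np.radians;c=load('h3')
for z in(.051,.054,.057):fit(c,[(m,z) for m in sep_out()]+[(circ(18.5),z)],.4946,.0366,.004,D(6.7),D(4),'placed %.3f'%z)
fit(c,[(spline(16,12.5,6),.070)],.4946,.0366,.004,D(25),D(30),"spline")
cv2.imwrite("pics/h3t.png",cv2.hconcat([rect(c["im"],c,.4946,.0366,.054,.05,400),cv2.resize(c["im"],(400,400))]))
E
```

```text
t: 13.4
tcp_pos: [0.4947, 0.0373, 0.3259]
tool_rot: [0.998, 0.059, -0.001, -0.0]
force: [0.4, -0.5, 0.4]
finger_gap: 0.997
tcp [494.7  37.3 325.9] yaw 6.765889025828296
placed 0.051 x 494.2 y 35.6 mm yaw 7.55 deg score 47.0
placed 0.054 x 494.1 y 36.7 mm yaw 7.55 deg score 47.9
placed 0.057 x 494.0 y 37.8 mm yaw 7.41 deg score 47.7
spline x 494.5 y 36.6 mm yaw -4.26 deg score 31.7
```

View pics/h3t.png

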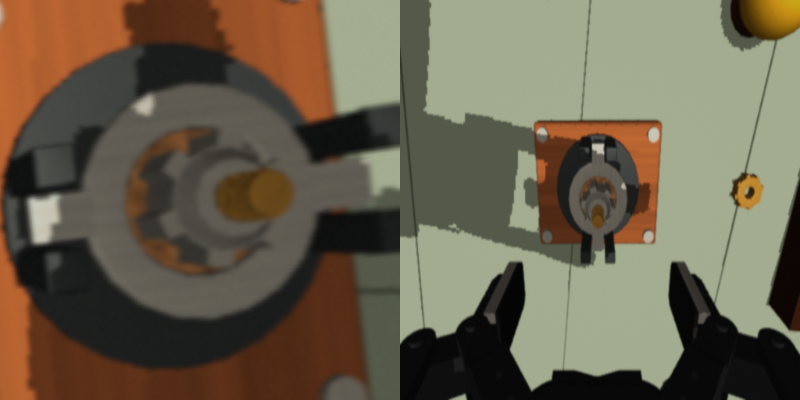

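The separator lies flat with both tabs in the slots, and the splines are unchanged (≈55.5°). Next I fetch the disc.

```bash
python3 -m jog '[[[-6,-56,0,0],[-6,-57,0,0],[-6,-57,0,0],[-6,-57,0,0],[-6,-56,-10,0],[0,0,-40,0],[0,0,-42,0],[0,0,0,0]]]'; python3 -m jog '[[[0,0,-20,0],[0,0,-20,0],[0,0,-10,0],[0,0,0,0],[0,0,0,0],[0,0,0,0],[0,0,0,0],[0,0,0,0]]]'
```

```text
t: 14.45
tcp_pos: [0.4639, -0.245, 0.2308]
tool_rot: [0.998, 0.059, -0.003, -0.003]
force: [-0.4, -0.4, -0.3]
finger_gap: 1.0
t: 15.45
tcp_pos: [0.4652, -0.2457, 0.1837]
tool_rot: [0.998, 0.059, 0.0, 0.0]
force: [-0.4, -0.4, -0.0]
finger_gap: 1.001
```

```bash
python3 -m jog '[[[0,0,0,0],[0,0,0,0],[0,0,0,0],[0,0,0,0],[0,0,0,0],[0,0,0,0],[0,0,40,0],[0,0,55,0]]]' 50 40; python3 -m jog '[[[6,56,0,0],[6,57,0,0],[6,57,0,0],[6,56,0,0],[5.4,56.3,0,-2],[0,0,0,0],[0,0,0,0],[0,0,0,0]]]'; python3 held.py h4
python3 - <<'E'
from fit import *;D=np.radians;c=load('h4');p=manip.sense()['tcp_pos']
for dz in(.149,.152,.155):
  z=p[2]-dz
  fit(c,[(arc(32,-60,240),z),(spline(14,18.5,5.6),z)],p[0],p[1],.004,D(25),D(20),'held %.3f'%dz)
E
```

```text
t: 16.45
tcp_pos: [0.4647, -0.2454, 0.2779]
tool_rot: [0.998, 0.059, -0.002, -0.002]
force: [-0.1, -0.6, 0.8]
finger_gap: 0.732
t: 17.45
tcp_pos: [0.4946, 0.0354, 0.2784]
tool_rot: [0.999, 0.041, -0.0, 0.0]
force: [1.1, -0.7, -0.5]
finger_gap: 0.731
tcp [494.6  35.4 278.4] yaw 4.668339421354807
held 0.149 x 495.0 y 37.5 mm yaw 41.67 deg score 31.5
held 0.152 x 493.6 y 35.2 mm yaw 25.10 deg score 35.8
held 0.155 x 494.0 y 32.6 mm yaw 25.08 deg score 39.3
```

View pics/h4.png

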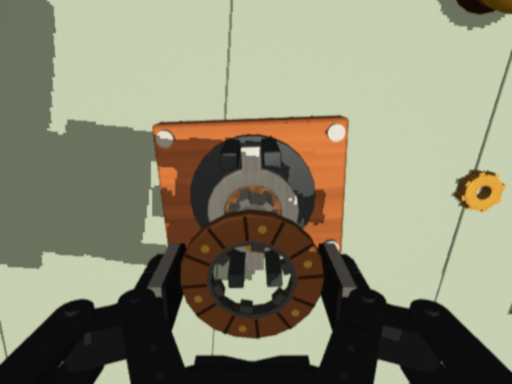

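The disc is held level and centred near (252,275), with teeth at ≈25.1° against a target of ≈25.4°. I correct y by +1.2 and descend to just above the splines.

```bash
python3 -m jog '[[[0.2,1.2,-15,0],[0,0,-15,0],[0,0,-8,0],[0,0,-4,0],[0,0,-2,0],[0,0,0,0],[0,0,0,0],[0,0,0,0]]]'; python3 held.py h5
python3 - <<'E'
from fit import *;D=np.radians;c=load('h5');p=manip.sense()['tcp_pos']
for dz in(.150,.152,.154):
  z=p[2]-dz
  fit(c,[(arc(32,-60,240),z),(spline(14,18.5,5.6),z)],p[0],p[1],.004,D(25),D(15),'held %.3f'%dz)
E
```

```text
t: 18.5
tcp_pos: [0.4948, 0.0379, 0.2348]
tool_rot: [0.999, 0.042, 0.0, 0.0]
force: [0.1, -0.0, -0.7]
finger_gap: 0.734
tcp [494.8  37.9 234.8] yaw 4.7822098386358896
held 0.150 x 494.2 y 38.7 mm yaw 25.23 deg score 33.3
held 0.152 x 494.5 y 37.7 mm yaw 25.11 deg score 35.9
held 0.154 x 494.1 y 36.9 mm yaw 25.18 deg score 37.4
```

```bash
python3 -m jog '[[[0,0,-0.6,0],[0,0,-0.6,0],[0,0,-0.6,0],[0,0,-0.6,0],[0,0,-0.6,0],[0,0,0,0],[0,0,0,0],[0,0,0,0]]]'
```

```text
t: 19.55
tcp_pos: [0.4947, 0.0379, 0.2315]
tool_rot: [0.999, 0.042, 0.0, 0.0]
force: [0.0, 0.5, -0.2]
finger_gap: 0.731
```

The y reading is 1.3 mm over target (the arm had lagged), so I correct it and feel downwards.

```bash
python3 -m jog '[[[0,-1.2,0,0],[0,0,0,0],[0,0,-1,0],[0,0,-1,0],[0,0,-0.7,0],[0,0,-0.5,0],[0,0,0,0],[0,0,0,0]]]'
```

```text
t: 20.55
tcp_pos: [0.4947, 0.0367, 0.2283]
tool_rot: [0.999, 0.042, 0.0, 0.0]
force: [0.1, 0.8, -0.4]
finger_gap: 0.731
```

```bash
python3 -m jog '[[[0,0,-0.5,0],[0,0,-0.5,0],[0,0,-0.4,0],[0,0,-0.3,0],[0,0,0,0],[0,0,0,0],[0,0,0,0],[0,0,0,0]]]'
```

```text
t: 21.55
tcp_pos: [0.4947, 0.0367, 0.2266]
tool_rot: [0.999, 0.042, 0.0, -0.0]
force: [0.2, 0.2, 0.1]
finger_gap: 0.732
```

```bash
python3 -m jog '[[[0,0,-0.4,0],[0,0,-0.4,0],[0,0,-0.4,0],[0,0,-0.4,0],[0,0,-0.4,0],[0,0,0,0],[0,0,0,0],[0,0,0,0]]]'
```

```text
t: 22.55
tcp_pos: [0.4947, 0.0367, 0.2246]
tool_rot: [0.999, 0.042, 0.0, -0.0]
force: [-0.3, 0.3, 0.2]
finger_gap: 0.735
```

The underside is at 66 mm with no force, so the teeth are between the splines. I slide it down.

```bash
python3 -m jog '[[[0,0,-1,0],[0,0,-1,0],[0,0,-1,0],[0,0,-1,0],[0,0,-1,0],[0,0,-1,0],[0,0,0,0],[0,0,0,0]]]'
```

```text
t: 23.55
tcp_pos: [0.4947, 0.0367, 0.2186]
tool_rot: [0.999, 0.042, -0.0, 0.0]
force: [0.6, -0.3, -0.7]
finger_gap: 0.735
```

```bash
python3 -m jog '[[[0,0,-1,0],[0,0,-1,0],[0,0,-1,0],[0,0,-0.8,0],[0,0,-0.4,0],[0,0,0,0],[0,0,0,0],[0,0,0,0]]]'
```

```text
t: 24.55
tcp_pos: [0.4947, 0.0367, 0.2144]
tool_rot: [0.999, 0.042, 0.0, 0.0]
force: [-0.2, -0.4, -0.1]
finger_gap: 0.732
```

```bash
python3 -m jog '[[[0,0,-0.4,0],[0,0,-0.4,0],[0,0,-0.3,0],[0,0,-0.3,0],[0,0,0,0],[0,0,0,0],[0,0,0,0],[0,0,0,0]]]'
```

```text
t: 25.55
tcp_pos: [0.4947, 0.0366, 0.213]
tool_rot: [0.999, 0.042, 0.0, -0.0]
force: [-0.9, -0.2, -0.6]
finger_gap: 0.733
```

```bash
python3 -m jog '[[[0,0,-0.3,0],[0,0,-0.3,0],[0,0,-0.3,0],[0,0,0,0],[0,0,0,0],[0,0,0,0],[0,0,0,0],[0,0,0,0]]]'
```

```text
t: 26.55
tcp_pos: [0.4947, 0.0367, 0.2129]
tool_rot: [0.999, 0.042, 0.0, 0.0]
force: [-1.2, 0.5, 7.9]
finger_gap: 0.735
```

Contact of 8 N with the underside at ≈54 mm, so it is home. I release, rise and check.

```bash
python3 -m jog '[[[0,0,0,0],[0,0,0,0],[0,0,0,0],[0,0,0,0],[0,0,0,0],[0,0,20,0],[0,0,40,0],[0,0,50,0]]]' 100; python3 held.py h6
python3 - <<'E'
from fit import *;D=np.radians;c=load('h6')
for z in(.058,.061,.064,.076):fit(c,[(circ(32),z)],.4946,.0366,.008,0,.01,'disc rim %.3f'%z)
im=manip.snapshot("side")[:,:,::-1];u,v=map(int,proj(manip.camera_info("side"),[.4946,.0366,.055]))
cv2.imwrite("pics/h6t.png",cv2.hconcat([rect(c["im"],c,.4946,.0366,.061,.05,400),cv2.resize(im[v-35:v+35,u-35:u+35],(400,400),interpolation=cv2.INTER_CUBIC)]))
E
```

```text
t: 27.55
tcp_pos: [0.4943, 0.0366, 0.3224]
tool_rot: [0.999, 0.042, -0.001, -0.0]
force: [0.2, 0.2, 0.4]
finger_gap: 0.999
tcp [494.3  36.6 322.4] yaw 4.763778058458246
disc rim 0.058 x 494.3 y 35.1 mm yaw 0.09 deg score 38.4
disc rim 0.061 x 494.2 y 35.9 mm yaw 0.18 deg score 36.1
disc rim 0.064 x 494.1 y 37.0 mm yaw 0.33 deg score 31.8
disc rim 0.076 x 490.6 y 42.9 mm yaw 0.42 deg score 25.9
```

View pics/h6t.png

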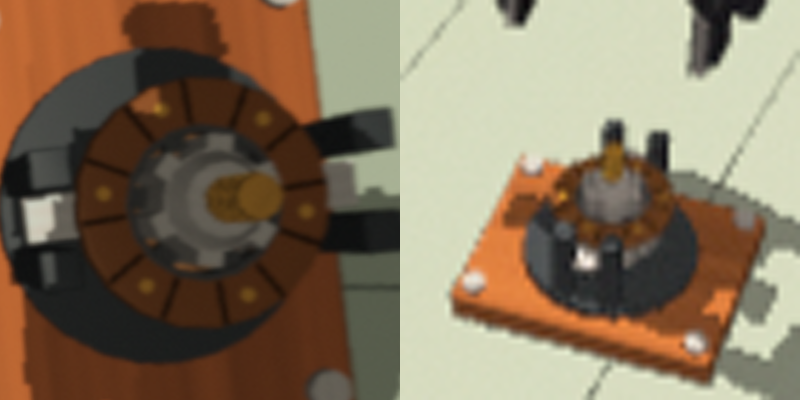

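The disc lies flat and centred, with its teeth between the splines, and it sits well below the finger tops. The separator tabs still lie in both slots beneath it, and the gripper is clear. Handing in.

```bash
python3 -c "
from station import manip;print(manip.sign_off())"
```

```text
the job is handed in; nothing more can be done
None
```

Both plates are on the clutch, separator below disc, and the job was handed in at about 27.6 s of the 61 s allowed.

- **Separator:** I lowered it with its tabs down the drum slots. It met the flange with its underside at about 48 mm; the press read 10.6 N, a little above the 3 to 8 N suggested. The picture taken after letting go showed it flat, with a tab in each slot.
- **Disc:** I read the spline angle from the wrist camera (about 55°) and turned the disc 2° to match. It slid on without needing a turning search and met resistance at about 54 mm with 8 N.

**Last checks:** The final wrist and side pictures show the disc flat and centred, teeth between the splines, with the separator under it. The gripper is open and clear, and nothing else was touched.

**Disagreements:** The camera fits differed from the arm's own readings by up to about 1 mm. The final fit of the disc's rim could not settle its height, scoring slightly better at 58 mm than at the expected 61 mm for its top. "Fully down" therefore rests on the contact heights and the pictures.

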